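Pick a fittings order from the lidded parts chest and call for collection

TASK

Swing the lid of the grey parts chest right over so that it stays open by itself, then take the iron tee and the pipe nipple out of the chest and lay them in the empty blue order bin on the other side of the call stick, both on the bin's floor, neither on top of the other. When both are in, call for collection: tilt the call stick well over the way the arrow on its housing points, only that way, hold it there for a full second, and let it spring back. Leave the lid open and the spare coupling and spare elbow where they are.

Things in the scene. Friction and masses are not known exactly. Their poses are not given: they have to be found in the camera images.
- chest: Fixed grey steel parts chest, outside 180 (x) x 290 (y) x 75 mm tall without the lid, walls and floor 5 mm. Origin: centre of its underside, on the bench. Its -x side is the front (towards the robot), its +x side carries the hinge; z up. It stands left or right of the call stick, the order bin on the other side.
- lid (a joint): Lid hinge angle in rad: 0 shut, grows as the lid opens upward and away from the front; stop at 1.95. The lid is a 180 x 290 x 6 mm plate, 0.4 kg, on a free hinge: it falls shut if let go below about 1.5 and falls open onto its stop above about 1.6; a lift of about 2 N at the handle opens it.
- lid_handle (a point): Middle of the lid's T-handle: a steel crossbar 16 mm thick and 44 mm long, parallel to the chest's y, in the plane of the lid 28 mm out beyond its front edge on a 16 mm wide stem, 208 mm from the hinge axis and 80 mm above the bench with the lid shut. It can be pinched by its two end faces, about which the lid then turns. The axes are the lid's: with the lid shut they match the chest's.
- lid_hinge (a point): Point on the lid's hinge axis, in the middle of the chest's back (+x) top edge, 75 mm above the bench. The hinge axis runs along the chest's y.
- bin: Fixed blue plastic order bin with nothing in it, 190 (x) x 270 (y) mm outside, walls and floor 5 mm; the front (-x) wall and the front ends of the sides are 40 mm tall, the rest 65 mm. Origin: centre of its underside, on the bench; z up.
- tee: Loose black iron pipe tee, 0.5 kg, lying flat in the chest. Straight run along its x, 84 mm long; one branch to its +y, flat mouth at y = 40 mm. Body 42 mm diameter, end collars 48 mm diameter, 15 mm long. Origin on the underside, below the crossing of the pipe axes. Across the middle, from plain back (y = -21 mm) to branch mouth, it is 61 mm wide, with 30 mm or more free beside it for each finger.
- tee_mid (a point): Crossing of the tee's axes, 24 mm above its underside.
- nipple: Loose black iron pipe nipple, about 0.4 kg, lying on the chest's floor: a straight 33 mm diameter tube 130 mm long along its x with an eight-sided collar 40 mm long and 42 mm across the flats at its middle, standing on one flat with two flats upright. Origin: under the middle, on the underside.
- nipple_mid (a point): Centre of the nipple, 21 mm above its underside.
- console: Fixed grey housing of the call stick, 110 (x) x 90 (y) x 45 mm tall, with a raised steel arrow on its top that points along the housing's +x. Origin: on the bench below the stick's pivot, 45 mm from the housing's -x end.
- stick_knob (a point): Centre of the stick's round black knob, 36 mm diameter, 85 mm above the stick's pivot and 130 mm above the bench when centred. The pivot is straight above the housing's origin, on its top face, 45 mm above the bench.
- stick_tilt (a joint): Tilt of the stick along the arrow in rad: 0 centred, positive towards the arrow (housing +x), stops at -0.42 and 0.42. A spring of 1 N m/rad centres it: about 4 N at the knob for 0.35 rad.
- stick_side (a joint): Tilt of the stick across the arrow in rad, same spring and stops; positive towards the housing's -y.
- coupling: Spare: a loose black iron coupling standing on the bench, 50 mm diameter, 62 mm tall. Origin: centre of its underside. To be left alone.
- elbow: Spare: a loose black iron 90 degree elbow lying on the bench, legs 40 mm from corner to mouth along its +x and +y, 48 mm tall. Origin: on the underside below the corner. To be left alone.

How it is judged:
By the outcome, as a careful person would: the job done as asked, in the order asked, and still so for the second after the job is handed in, with the robot touching nothing.
It also fails if it takes over 72 s, if anything falls off the work surface, if the arm or the gripper's body presses on something with over 40 N, if the wrist force passes 120 N, or if a joint passes its speed limit or range.

ROBOT

A 7-joint arm with a two-finger parallel gripper is mounted at the origin on the work surface. World frame = base frame: x ahead of the robot, y to its left, z up, the work surface at z = 0. Lengths are in m, angles in rad, forces in N, time in s.
With the tool pointing down it reaches from about 0.425 to 0.95 m from the base axis. Payload 4.7 kg.
Tool frame: the origin (TCP) lies between the finger pads; the fingertips stand 19 mm ahead of it and the grasp point (between the pads) is the TCP; z points along the fingers, y is the line along which they close (so a half turn about z gives the same grasp; the last joint's range is limited). The gripper opens to 87 mm and grips with 3 to 60 N. Pads are 19 mm wide; open, the fingers measure 117 mm over their backs; the gripper's body (75 mm by 190 mm) begins 51 mm behind the grasp point.
Start: joints at [-1.245, 0.469, -0.049, 1.532, 0.024, 1.141, -0.082], TCP at [0.234, 0.633, 0.242] pointing down, gripper open.
Joint ranges: [-2.59, 2.59], [-0.33, 1.99], [-1.39, 1.29], [0.1, 2.45], [-1.04, 4.18], [0.21, 1.99], [-2.66, 2.66]. Speed limits (rad/s): [2.57, 2.57, 3.14, 3.14, 3.14, 3.14, 3.14].

INTERFACE

Orientations are given as a unit quaternion [x, y, z, w].
In Python, from rig import * gives the robot as it stands. The module is installed in compiled form; this text tells all that it offers.
- The arm moves only by the tool apply_moves, never from a script. Its argument "steps" is a list of rows, each a list of 2 entries, a list of its own where there are three numbers: the shift along the world's x, y, z as a fraction of full scale, then the turn, a rotation vector about the world's x, y, z as a fraction of full scale. A call has 1 to 12 rows; each row shifts and turns the commanded pose from where the row before left it; what a row does not reach is not made up. Full scale, the value 1, is 50 mm for a shift and 90 degrees for a turn. A row lasts 1/8 s, in which the tool goes at most 62.5 mm and 10.7 degrees, less where a joint would pass 70% of its speed; a pose out of reach is approached as far as the arm can. A call with a number of a shift or a turn outside -1 to 1 is refused whole. A call with a gripper value outside its range is refused whole. "claw" is the opening, from 0 (shut) to 1 (fully open), set as the call begins (left out, the last holds). The fingers move at their own pace and stop on an object; "force" is the grip in N (left out, the last holds). Time passes only in rows, so rows that do not move let the fingers close. It gives the time, the measured TCP pose, the force, the opening and the grip force at its end, in the units of the state.
- state(): the state, without advancing time (a new reading comes with each control period).
- get_image(name): name is "scene" or "top" or "wrist"; returns a dict with "image" (400x640x3 uint8, blue, green, red), "depth" (400x640 float32, m along the optical axis (not along the pixel's ray), 0 where there is no reading), "intrinsics" (3x3 intrinsics, pixels), "k1" (the pictures are not rectified: a ray, as slopes to the right and down, at radius r is drawn at 1 + k1 r^2 times it, then the intrinsics apply), "extrinsics" (4x4, takes a point from world to camera coordinates). Camera axes: x right, y up, looking along -z (the intrinsics and any distortion apply to the point x, -y, -z); pixel columns grow to the right and rows downward; lengths in m; the calibration is good to about 2 mm. A picture is of the moment at which its call begins.
- hand_in(): hands the job in; it is judged then, once.
Trained networks look in a picture, given as the dict that the camera call returned (one of the last four; its "shot" number tells which), for a name from the list of things; names that differ only in an ending like _2 or _b are one class to them, and where a whole thing is asked for, a point or a joint stands for the part that bears it (a point fixed in the world has none). Each returns a list of dicts, best first, with "score" (0 to 1); they miss things now and then, are a little off and sometimes report something else, mostly with a low value. They report only what shows in the picture. A call takes as long as a camera call.
- search_frame(picture, name): "location" ([x, y, z] in m, in the coordinates of the camera as it stood for that picture, good to about 4 mm: the middle of the surface that is visible of it).
The state is a dict: "t": time; "joint_pos": joint angles; "qvel": joint speeds; "effort": joint torques, N m; "position": TCP position; "tcp_rot": TCP orientation; "force": force on the tool from outside, world axes, zero at the start; "torque": the same for the moment, N m; "finger_gap": finger opening in m; "grasp_force": force on a finger pad.
Only numpy, scipy, OpenCV 4.12 (cv2) and the standard library are available. Lean on these libraries where they do the work, as an engineer would, in place of code of your own. Each camera call takes 0.05 s, during which the arm holds its last target. There are 200 camera calls.

## Working session

There is one attempt and no reset: what is moved stays moved. The work goes in short steps, Python scripts to look and compute and a tool call to move; the robot and the scene stay as the last step left them, time stands still between calls to the robot, and variables do not carry over. Pictures are saved under pics/ and viewed, at most 10 in all, crops included, and the job is handed in when it is done.

Besides the shell and the picture viewer there is one more tool, called after "Call:" as name(argument=value, ...) on one line, values as JSON. apply_moves: Moves the arm, as the interface text tells. Shift numbers are shares of 50 mm and turn numbers shares of 90 degrees, none past 1 either way. Its arguments: {"type":"object","properties":{"steps":{"type":"array","items":{"type":"array"}},"claw":{"type":"number"},"force":{"type":"number"}},"required":["steps"]}

```bash
mkdir -p pics
cat > h.py <<'E'
from rig import *
import numpy as np, cv2
def w(p,c):
    E=np.array(p['extrinsics']);return np.linalg.inv(E)@np.r_[c,1]
def world(p):
    K=np.array(p['intrinsics']);k1=p['k1'];E=np.linalg.inv(np.array(p['extrinsics']))
    v,u=np.mgrid[0:400,0:640].astype(float)
    pts=np.stack([u.ravel(),v.ravel()],1).reshape(-1,1,2)
    n=cv2.undistortPoints(pts,K,np.array([k1,0,0,0.])).reshape(400,640,2)
    d=p['depth'];P=np.stack([n[...,0]*d,-n[...,1]*d,-d,np.ones_like(d)],-1)
    W=P@E.T;W=W[...,:3];W[d==0]=np.nan;return W
def find(p,names):
    for n in names:
        for r in search_frame(p,n)[:2]:
            print(n,round(r['score'],2),np.round(w(p,r['location'])[:3],3))
E
python3 - <<'E'
from h import *
a=get_image('scene');b=get_image('top')
cv2.imwrite('pics/a.png',a['image']);cv2.imwrite('pics/b.png',b['image'])
for p in(b,a):
    find(p,['chest','lid','lid_handle','bin','tee','nipple','console','stick_knob','coupling','elbow']);print()
np.save('wb.npy',world(b));np.save('wa.npy',world(a))
s=state();print(s)
E
```

```text
chest 0.8 [ 0.499 -0.301  0.082]
lid 0.83 [ 0.505 -0.301  0.079]
lid_handle 0.84 [ 0.5   -0.304  0.078]
bin 0.98 [0.505 0.308 0.005]
console 0.97 [0.438 0.019 0.043]
stick_knob 0.52 [0.436 0.017 0.14 ]
coupling 0.63 [0.691 0.012 0.064]
elbow 0.74 [0.582 0.039 0.041]

chest 0.72 [ 0.548 -0.293  0.077]
lid 0.88 [ 0.518 -0.299  0.079]
lid 0.7 [ 0.548 -0.295  0.081]
lid_handle 0.9 [ 0.519 -0.301  0.078]
bin 0.76 [0.507 0.311 0.01 ]
bin 0.54 [ 0.515 -0.302  0.08 ]
console 0.72 [0.459 0.021 0.046]
stick_knob 0.55 [0.442 0.023 0.132]
coupling 0.96 [0.714 0.007 0.062]
elbow 0.73 [0.605 0.042 0.039]
elbow 0.22 [0.441 0.013 0.131]

{'t': 1.1, 'joint_pos': array([-1.24492962,  0.46860804, -0.04861138,  1.5325267 ,  0.02409399,
        1.14099682, -0.08228764]), 'qvel': array([ 0.00142554, -0.00067682, -0.00066247,  0.00100557,  0.0011372 ,
        0.00305741,  0.00015476]), 'effort': array([ 1.60493724e-03, -5.07861400e+01, -7.97382742e-02, -2.36456466e+01,
       -6.12048246e-02,  3.13854986e-02, -4.80658628e-06]), 'position': array([0.23442728, 0.63298839, 0.24155613]), 'tcp_rot': array([ 1.76439557e-01,  9.84311476e-01,  2.58690100e-05, -2.03659745e-05]), 'force': array([-0.15254089, -0.57930198,  0.25933731]), 'torque': array([-0.03306632, -0.05411349,  0.04833514]), 'grasp_force': 0.0, 'finger_gap': 0.08708035090905314}
```

View pics/b.png

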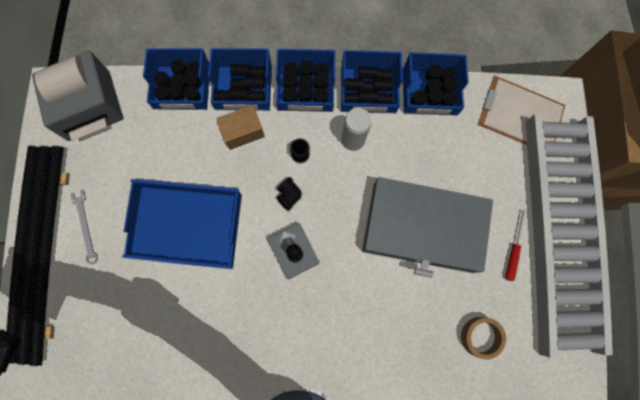

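View pics/a.png

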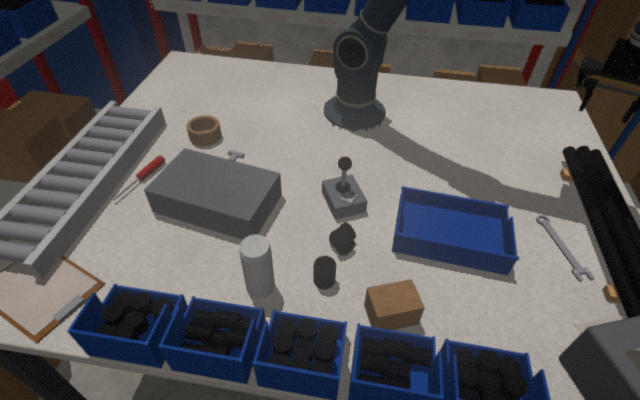

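The top view shows the shut chest at about (428,225) with its handle at (424,268). The empty bin is at (183,224), the console at (292,250), and the spares at (288,193) and (300,150). Next I fit the outlines.

```bash
python3 - <<'E'
from h import *
b=np.load('wb.npy');a=np.load('wa.npy')
def sel(W,lo,hi):
    return W[np.all((W>lo)&(W<hi),-1)]
def rect(P,n):
    r=cv2.minAreaRect((P[:,:2]*1000).astype(np.float32));print(n,len(P),np.round(r[0],1),np.round(r[1],1),round(r[2],1),'z',np.median(P[:,2]).round(4));return r
for W in (b,a):
    P=sel(W,[.3,-.55,.07],[.75,-.1,.092])
    # rid handle by open
    rect(P,'lid+handle')
    m=np.all((W>[.3,-.55,.068])&(W<[.75,-.1,.095]),-1).astype(np.uint8)
    mo=cv2.morphologyEx(m,cv2.MORPH_OPEN,np.ones((19,19)))
    r=rect(W[mo>0],'lid')
    h=(m>0)&(cv2.dilate(mo,np.ones((5,5)))==0)
    H=W[h];print('handle',len(H),np.round(H.mean(0),3), H.min(0).round(3),H.max(0).round(3))
    P=sel(W,[.3,.1,.03],[.75,.55,.075]);rect(P,'bin')
    P=sel(W,[.3,.1,.0],[.75,.55,.012])
    P=sel(W,[.3,-.1,.035],[.53,.13,.052]);rect(P,'console')
    P=sel(W,[.3,-.1,.1],[.53,.13,.16]);rect(P,'knob');print(P.mean(0),P.max(0))
E
python3 -c "
import cv2
i=cv2.imread('pics/b.png');j=cv2.imread('pics/a.png')
import numpy as np
cv2.imwrite('pics/c.png',np.hstack([cv2.resize(i[205:295,245:335],(400,400),interpolation=2),cv2.resize(j[150:220,310:380],(400,400),interpolation=2)]))"
```

```text
lid+handle 9016 [ 535.4 -252.6] [444.1 253.4] 63.1 z 0.0806
lid 4363 [ 505.3 -308.9] [166.5 292. ] 0.5 z 0.0806
handle 3817 [ 0.497 -0.288  0.081] [ 0.382 -0.463  0.068] [ 0.728 -0.1    0.095]
bin 2387 [573.2 327.2] [442.4 353.6] 90.0 z 0.0585
console 1442 [441.5  20.7] [110.1  90.3] 28.3 z 0.0448
knob 204 [433.   16.3] [33.8 33.6] 1.7 z 0.1419
[0.43225579 0.01573657 0.14142804] [0.45010628 0.03310357 0.14974348]
lid+handle 6067 [ 495.9 -306.2] [293.  216.6] 80.3 z 0.0796
lid 4557 [ 510.5 -308.2] [291.7 185.3] 79.8 z 0.0796
handle 1040 [ 0.506 -0.338  0.079] [ 0.386 -0.466  0.068] [ 0.626 -0.151  0.087]
bin 3053 [572.8 327.6] [354.4 444.4] 0.0 z 0.0527
console 996 [445.8  20. ] [113.3  91.1] 28.5 z 0.0433
knob 173 [442.1  16. ] [27.5 33.7] 2.5 z 0.1354
[0.44444756 0.01612057 0.13357976] [0.45591553 0.03265357 0.14711799]
```

View pics/c.png

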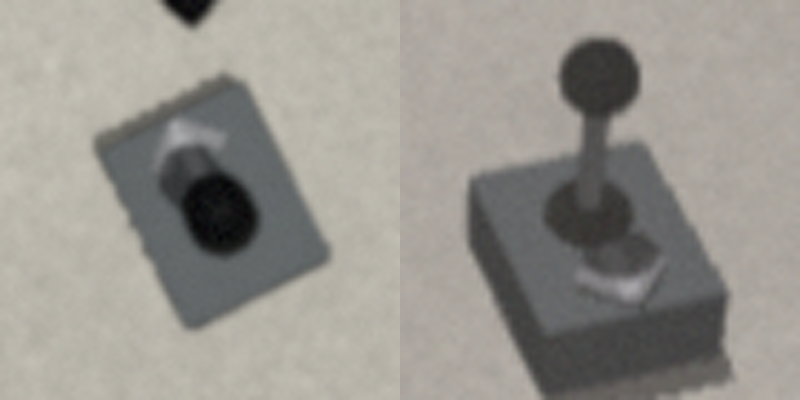

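Crop c shows the arrow head at (190,130) in the left panel, on the +x,+y end. The arrow direction is about 28.4° and the pivot about (0.435, 0.016). The chest yaw is about -10.2°, which puts the handle near (0.394, -0.287). I'm setting out now.

Call:
apply_moves(steps=[[[1,-0.75,0.2],[0,0,0]],[[1,-0.75,0.2],[0,0,0]],[[1,-0.75,0.2],[0,0,0]],[[1,-0.75,0.2],[0,0,0]],[[0.3,-1,0],[0,0,0.056]],[[0.3,-1,0],[0,0,0.056]],[[0.3,-1,0],[0,0,0]],[[0.3,-1,0],[0,0,0]],[[0.3,-1,0],[0,0,0]],[[0,-1,0],[0,0,0]],[[0,-1,0],[0,0,0]],[[0,-1,0],[0,0,0]]], claw=1, force=20)

```text
t: 2.6
position: [0.5069, 0.0832, 0.2813]
tcp_rot: [0.089, 0.996, 0.0, 0.0]
force: [1.5, -0.1, -0.2]
finger_gap: 0.0868
grasp_force: 0.0
```

Call:
apply_moves(steps=[[[0,-1,0],[0,0,0]],[[0,-1,0],[0,0,0]],[[-0.4,-1,0],[0,0,0]],[[-0.4,-1,0],[0,0,0]],[[-0.4,-1,0],[0,0,0]],[[-0.4,-1,0],[0,0,0]],[[-0.4,-1,0],[0,0,0]],[[0,0,0],[0,0,0]],[[0,0,0],[0,0,0]]])

```text
t: 3.72
position: [0.4072, -0.2646, 0.2811]
tcp_rot: [0.089, 0.996, 0.0, 0.0]
force: [-0.2, -0.5, 1.3]
finger_gap: 0.0874
grasp_force: 0.0
```

Run:
```python
from h import *
p=get_image('wrist');cv2.imwrite('pics/d.png',p['image'])
s=state();print(s['position'],s['tcp_rot'],s['joint_pos'])
find(p,['lid_handle','lid'])
W=world(p);np.save('wd.npy',W)
m=np.all((W>[.3,-.55,.055])&(W<[.75,-.1,.1]),-1)
H=W[m];print(len(H))
ux=np.array([np.cos(.178),-np.sin(.178)]);uy=np.array([np.sin(.178),np.cos(.178)])
X=H[:,:2]@ux;Y=H[:,:2]@uy
hist,e=np.histogram(X,np.arange(X.min(),X.max(),.004))
for h,x in zip(hist,e):
    q=(X>=x)&(X<x+.004)
    if h>5 and x<e[0]+.06: print(x.round(3),h,Y[q].min().round(3),Y[q].max().round(3),np.median(H[q,2]).round(3))
```

```text
[ 0.40756255 -0.26392484  0.2810159 ] [8.83441226e-02 9.96089946e-01 3.65547430e-04 4.93736246e-05] [ 0.08318542  0.11639842  0.44818392  1.93820076 -0.05730884  1.09928839
  1.94866614]
lid_handle 0.63 [ 0.46  -0.297  0.085]
lid 0.69 [ 0.463 -0.297  0.081]
20890
0.43 204 -0.236 -0.194 0.085
0.434 164 -0.236 -0.193 0.088
0.438 127 -0.236 -0.193 0.088
0.442 131 -0.236 -0.193 0.085
0.446 50 -0.222 -0.207 0.084
0.45 60 -0.222 -0.207 0.085
0.454 48 -0.222 -0.207 0.085
0.458 57 -0.222 -0.207 0.085
0.462 967 -0.357 -0.071 0.069
0.466 1433 -0.359 -0.07 0.082
0.47 857 -0.359 -0.07 0.082
0.474 967 -0.358 -0.069 0.082
0.478 845 -0.359 -0.071 0.082
0.482 934 -0.359 -0.07 0.083
0.486 875 -0.359 -0.07 0.082
```

View pics/d.png

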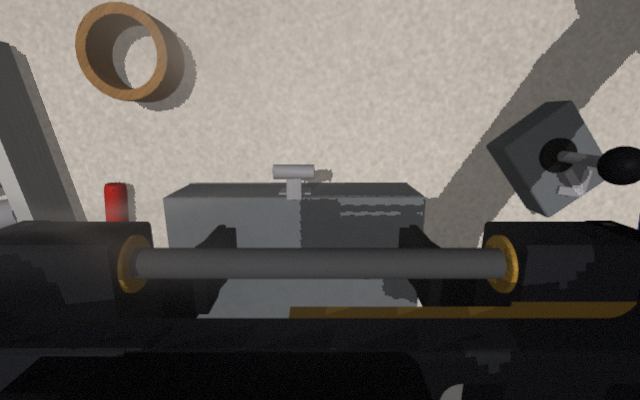

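The wrist view shows the T-handle at (293,171). Measured, it is centred at (0.393, -0.289), with the lid front edge 28 mm behind it as it should be. I go down on it.

Call:
apply_moves(steps=[[[-0.29,-0.49,-0.5],[0,0,0]],[[0,0,-1],[0,0,0]],[[0,0,-1],[0,0,0]],[[0,0,-0.8],[0,0,0]],[[0,0,-0.5],[0,0,0]],[[0,0,-0.2],[0,0,0]],[[0,0,0],[0,0,0]],[[0,0,0],[0,0,0]]])

```text
t: 4.88
position: [0.3934, -0.2899, 0.0821]
tcp_rot: [0.089, 0.996, -0.0, 0.001]
force: [0.8, 0.2, 0.5]
finger_gap: 0.0867
grasp_force: 0.0
```

Call:
apply_moves(steps=[[[0,0,0],[0,0,0]],[[0,0,0],[0,0,0]],[[0,0,0],[0,0,0]],[[0,0,0],[0,0,0]],[[0,0,0],[0,0,0]],[[0,0,0],[0,0,0]]], claw=0, force=20)

```text
t: 5.62
position: [0.3927, -0.2881, 0.081]
tcp_rot: [0.089, 0.996, 0.001, -0.0]
force: [0.9, 5.2, 2.9]
finger_gap: 0.0434
grasp_force: 20.0
```

Run:
```python
import numpy as np
th=np.linspace(0,1.85,14);p=np.stack([-208*np.cos(th)*.984,208*np.cos(th)*.177,208*np.sin(th)+0],1)
p=np.stack([-np.hypot(208,5)*np.cos(th+.024)*.984,208*np.cos(th+.024)*.177,208*np.sin(th+.024)],1)
print(np.round(np.diff(p,axis=0)/50,2).tolist())
```

```text
[[0.06, -0.01, 0.59], [0.14, -0.02, 0.57], [0.22, -0.04, 0.55], [0.29, -0.05, 0.51], [0.36, -0.06, 0.47], [0.42, -0.08, 0.41], [0.47, -0.09, 0.34], [0.52, -0.09, 0.27], [0.55, -0.1, 0.2], [0.57, -0.1, 0.11], [0.58, -0.1, 0.03], [0.58, -0.1, -0.05], [0.57, -0.1, -0.14]]
```

Call:
apply_moves(steps=[[[0.06,-0.01,0.59],[0,0,0]],[[0.14,-0.02,0.57],[0,0,0]],[[0.22,-0.04,0.55],[0,0,0]],[[0.29,-0.05,0.51],[0,0,0]],[[0.36,-0.06,0.47],[0,0,0]],[[0.42,-0.08,0.41],[0,0,0]],[[0.47,-0.09,0.34],[0,0,0]],[[0.52,-0.09,0.27],[0,0,0]]])

```text
t: 6.62
position: [0.516, -0.3099, 0.2672]
tcp_rot: [0.089, 0.996, 0.002, -0.002]
force: [-1.3, 3.1, 0.3]
finger_gap: 0.0436
grasp_force: 20.0
```

Call:
apply_moves(steps=[[[0.55,-0.1,0.2],[0,0,0]],[[0.57,-0.1,0.11],[0,0,0]],[[0.58,-0.1,0.03],[0,0,0]],[[0.58,-0.1,-0.05],[0,0,0]],[[0.57,-0.1,-0.14],[0,0,0]],[[0,0,0],[0,0,0]],[[0,0,0],[0,0,0]]])

```text
t: 7.5
position: [0.6607, -0.3355, 0.2747]
tcp_rot: [0.088, 0.996, 0.0, 0.002]
force: [2.8, 3.9, 3.7]
finger_gap: 0.0437
grasp_force: 20.0
```

Call:
apply_moves(steps=[[[0,0,0],[0,0,0]],[[0,0,0],[0,0,0]],[[0,0,0],[0,0,0]],[[0,0,0.5],[0,0,0]],[[0,0,1],[0,0,0]],[[0,0,0.5],[0,0,0]],[[-0.8,0.14,0],[0,0,0]],[[-0.8,0.14,0],[0,0,0]],[[-0.8,0.14,0],[0,0,0]],[[0,0,0],[0,0,0]]], claw=1)

```text
t: 8.75
position: [0.5355, -0.3168, 0.375]
tcp_rot: [0.091, 0.996, 0.0, 0.0]
force: [-0.4, -1.2, 1.0]
finger_gap: 0.087
grasp_force: 0.0
```

Run:
```python
from h import *
p=get_image('wrist');q=get_image('top')
cv2.imwrite('pics/e.png',np.vstack([p['image'][:330],q['image'][130:300]]))
s=state();print(s['position'],s['tcp_rot'],s['joint_pos'])
for z in(p,q):find(z,['tee','nipple','lid_handle','lid']);print()
np.save('wp.npy',world(p));np.save('wq.npy',world(q))
```

```text
[ 0.53892462 -0.31578373  0.37443936] [8.95045090e-02 9.95986295e-01 4.60104023e-05 4.91183412e-04] [ 0.10772006  0.31885079  0.48181065  1.49556265 -0.14955422  1.36287788
  1.99112911]
tee 0.86 [ 0.497 -0.366  0.046]
nipple 0.65 [ 0.509 -0.253  0.041]
nipple 0.45 [ 0.634 -0.342  0.145]
lid 0.64 [ 0.635 -0.34   0.146]

tee 0.6 [ 0.491 -0.362  0.048]
tee 0.37 [ 0.581 -0.282  0.042]
nipple 0.6 [ 0.506 -0.244  0.044]
lid_handle 0.64 [ 0.644 -0.272  0.171]
lid 0.59 [ 0.649 -0.267  0.169]
```

View pics/e.png

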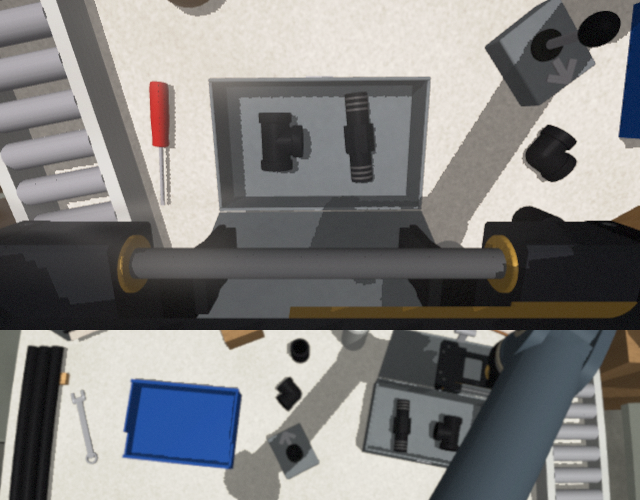

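The lid stays open, as the lower panel shows. In the wrist view the tee is at (285,140) with its branch to +y, and the nipple is at (358,138). Next I measure their axes and the bin.

Run:
```python
from h import *
W=np.load('wp.npy');img=cv2.imread('pics/e.png')[:330];W=W[:330]
ux=np.array([np.cos(.178),-np.sin(.178)]);uy=np.array([np.sin(.178),np.cos(.178)])
C=.556*ux-.2145*uy;print('chest',C)
X=(W[...,:2]-C)@ux;Y=(W[...,:2]-C)@uy
m=(abs(X)<.082)&(abs(Y)<.137)&(W[...,2]>.012)&(W[...,2]<.065)&(img.max(-1)<75)
n,l,st,ce=cv2.connectedComponentsWithStats(m.astype(np.uint8))
for i in range(1,n):
    if st[i,4]<200: continue
    P=W[l==i];r=cv2.minAreaRect((P[:,:2]*1000).astype(np.float32))
    c=P[:,:2].mean(0);ev,V=np.linalg.eigh(np.cov(P[:,:2].T))
    print(i,st[i],np.round(r[0],1),np.round(r[1],1),round(r[2],1),'pca',c.round(4),np.degrees(np.arctan2(V[1,1],V[0,1])).round(1),'z',np.percentile(P[:,2],[2,50,98]).round(3))
    np.save(f'o{i}.npy',P)
    # top band only
    T=P[P[:,2]>np.percentile(P[:,2],98)-.012]
    r=cv2.minAreaRect((T[:,:2]*1000).astype(np.float32));print('  top',np.round(r[0],1),np.round(r[1],1),round(r[2],1))
# bin
for f in('wb.npy','wq.npy'):
    B=np.load(f);P=B[np.all((B>[.35,.12,.03])&(B<[.65,.5,.07]),-1)]
    r=cv2.minAreaRect((P[:,:2]*1000).astype(np.float32));print('bin',np.round(r[0],1),np.round(r[1],1),r[2])
    P=B[np.all((B>[.4,.2,-.01])&(B<[.6,.4,.03]),-1)];print(np.median(P[:,2]))
```

```text
chest [ 0.50923538 -0.30955706]
1 [ 344   91   31   91 1953] [ 510.9 -249.5] [ 42.  129.2] 85.4 pca [ 0.5102 -0.2508] 175.7 z [0.03  0.042 0.049]
  top [ 511.1 -249.3] [ 40.4 129.3] 87.7
2 [ 259  113   45   58 2108] [ 495.5 -364.2] [63.  82.1] 79.6 pca [ 0.4941 -0.3649] 169.2 z [0.034 0.049 0.054]
  top [ 495.7 -363. ] [60.2 82. ] 79.4
bin [501.7 301.1] [273.3 196.4] 85.58016204833984
0.004960090857374699
bin [501.7 301.3] [273.1 196.8] 85.50811004638672
0.004998955928528059
```

The sizes match those given: tee 63x82 with yaw -10.5°, nipple 42x129 with yaw about -4°, bin yaw -4.5°. I take the tee first.

Call:
apply_moves(steps=[[[-0.43,-0.47,-0.8],[0,0,0]],[[-0.43,-0.47,-0.8],[0,0,0]],[[0,0,-1],[0,0,0]],[[0,0,-1],[0,0,0]],[[0,0,-1],[0,0,0]],[[0,0,-0.9],[0,0,0]],[[0,0,-0.4],[0,0,0]],[[0,0,0],[0,0,0]],[[0,0,0],[0,0,0]]])

```text
t: 10.38
position: [0.4971, -0.3637, 0.0809]
tcp_rot: [0.089, 0.996, -0.001, 0.001]
force: [-0.5, -0.3, -0.0]
finger_gap: 0.0868
grasp_force: 0.0
```

Call:
apply_moves(steps=[[[0,0.02,-0.5],[0,0,0]],[[0,0,-0.46],[0,0,0]],[[0,0,0],[0,0,0]],[[0,0,0],[0,0,0]]])

```text
t: 10.88
position: [0.497, -0.3625, 0.0329]
tcp_rot: [0.089, 0.996, -0.001, 0.001]
force: [0.4, -0.5, 0.3]
finger_gap: 0.087
grasp_force: 0.0
```

Call:
apply_moves(steps=[[[0,0,0],[0,0,0]],[[0,0,0],[0,0,0]],[[0,0,0],[0,0,0]],[[0,0,0],[0,0,0]],[[0,0,0],[0,0,0]],[[0,0,0.4],[0,0,0]],[[0,0,0.6],[0,0,0]],[[0,0,0],[0,0,0]]], claw=0, force=45)

```text
t: 11.88
position: [0.4972, -0.3624, 0.0834]
tcp_rot: [0.089, 0.996, -0.001, 0.002]
force: [0.8, -0.5, -4.5]
finger_gap: 0.0603
grasp_force: 45.0
```

Call:
apply_moves(steps=[[[0,0,1],[0,0,0]],[[0,0,1],[0,0,0]],[[0,0,1],[0,0,0]],[[0,0.4,0.8],[0,0,0]],[[0,0.8,0],[0,0,0]],[[0,1,0],[0,0,0.03]],[[0,1,0],[0,0,0.03]],[[0,1,0],[0,0,0]],[[0,1,0],[0,0,0]],[[0,1,0],[0,0,0]],[[0,1,0],[0,0,0]],[[0,1,0],[0,0,0]]])

```text
t: 13.38
position: [0.4946, 0.05, 0.2698]
tcp_rot: [0.042, 0.999, -0.0, -0.001]
force: [0.8, -1.4, -4.3]
finger_gap: 0.0603
grasp_force: 45.0
```

Call:
apply_moves(steps=[[[0,1,0],[0,0,0]],[[0,1,0],[0,0,0]],[[0,1,0],[0,0,0]],[[0,0.8,0],[0,0,0]],[[0,0,-1],[0,0,0]],[[0,0,-1],[0,0,0]],[[0,0,-1],[0,0,0]],[[0,0,0],[0,0,0]],[[0,0,0],[0,0,0]]])

```text
t: 14.5
position: [0.4968, 0.2388, 0.1222]
tcp_rot: [0.042, 0.999, 0.0, 0.001]
force: [0.3, 0.2, -3.8]
finger_gap: 0.0601
grasp_force: 45.0
```

Call:
apply_moves(steps=[[[0,0,-0.7],[0,0,0]],[[0,0,-0.6],[0,0,0]],[[0,0,-0.3],[0,0,0]],[[0,0,-0.12],[0,0,0]],[[0,0,0],[0,0,0]],[[0,0,0],[0,0,0]]])

```text
t: 15.25
position: [0.4968, 0.2388, 0.0362]
tcp_rot: [0.042, 0.999, 0.001, 0.001]
force: [0.4, 0.5, -5.9]
finger_gap: 0.0601
grasp_force: 45.0
```

Call:
apply_moves(steps=[[[0,0,-0.04],[0,0,0]],[[0,0,0],[0,0,0]]])

```text
t: 15.5
position: [0.4959, 0.2384, 0.0332]
tcp_rot: [0.042, 0.999, 0.0, 0.0]
force: [-0.2, 0.2, -3.4]
finger_gap: 0.0602
grasp_force: 45.0
```

Call:
apply_moves(steps=[[[0,0,0],[0,0,0]],[[0,0,0],[0,0,0]],[[0,0,0],[0,0,0]],[[0,0,0.4],[0,0,0]],[[0,0,1],[0,0,0]],[[0,0,1],[0,0,0]],[[0,0,1],[0,0,0]],[[0,0,1],[0,0,0]],[[0,-1,0.6],[0,0,0]],[[0,-1,0],[0,0,0]]], claw=1)

```text
t: 16.75
position: [0.4974, 0.1379, 0.2863]
tcp_rot: [0.041, 0.999, 0.001, 0.003]
force: [1.0, -0.4, 0.1]
finger_gap: 0.0871
grasp_force: 0.0
```

Call:
apply_moves(steps=[[[0.04,-1,0],[0,0,0]],[[0.04,-1,0],[0,0,0]],[[0.04,-1,0],[0,0,0]],[[0.04,-1,0],[0,0,0]],[[0.04,-1,0],[0,0,0]],[[0.04,-1,0],[0,0,0]],[[0.04,-1,0],[0,0,0]],[[0,-0.75,0],[0,0,0]],[[0,0,0],[0,0,0]],[[0,0,0],[0,0,0]]])

```text
t: 18.0
position: [0.51, -0.2482, 0.2829]
tcp_rot: [0.042, 0.999, 0.001, -0.0]
force: [-0.5, 1.0, -0.2]
finger_gap: 0.0872
grasp_force: 0.0
```

Run:
```python
from h import *
p=get_image('wrist');q=get_image('top');W=world(p)[:330];img=p['image'][:330]
s=state();print(s['position'],s['tcp_rot'],s['joint_pos'][6])
find(p,['nipple']);find(q,['tee','lid'])
m=(W[...,2]>.012)&(W[...,2]<.065)&(img.max(-1)<75)&(abs(W[...,0]-.511)<.075)&(abs(W[...,1]+.2495)<.05)
P=W[m];r=cv2.minAreaRect((P[:,:2]*1000).astype(np.float32));print(len(P),r,np.percentile(P[:,2],[2,98]))
cv2.imwrite('pics/f.png',np.vstack([img,q['image'][130:300]]))
```

```text
[ 0.51030184 -0.24747029  0.28301861] [ 4.10298692e-02  9.99157788e-01  5.14401721e-04 -2.09814453e-05] 1.9977089931334806
nipple 0.61 [ 0.507 -0.248  0.041]
nipple 0.58 [0.571 0.028 0.043]
tee 0.62 [0.584 0.038 0.045]
lid 0.75 [ 0.654 -0.249  0.176]
2819 ((504.9064025878906, -248.19204711914062), (53.663509368896484, 145.2330780029297), 75.3607406616211) [0.03205745 0.04904029]
```

View pics/f.png

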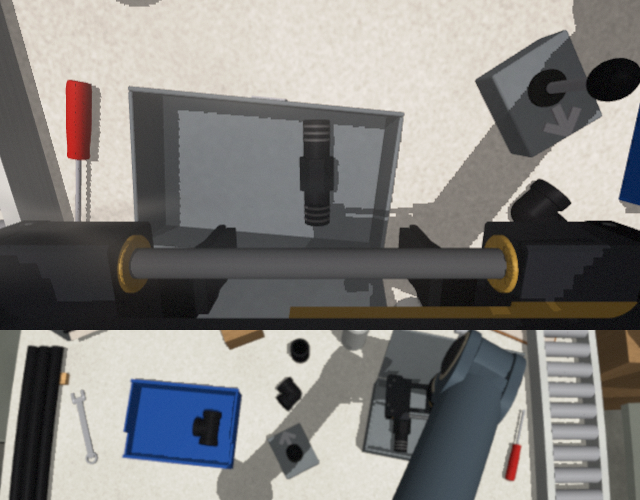

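The tee lies in the bin at (207,428) in the lower panel. The nipple is at (317,172) and square to the tool, so I go down on it.

Call:
apply_moves(steps=[[[0.02,-0.03,-1],[0,0,0]],[[0,0,-1],[0,0,0]],[[0,0,-1],[0,0,0]],[[0,0,-1],[0,0,0]],[[0,0,-0.6],[0,0,0]],[[0,0,-0.46],[0,0,0]],[[0,0,0],[0,0,0]],[[0,0,0],[0,0,0]]])

```text
t: 19.25
position: [0.5117, -0.2507, 0.031]
tcp_rot: [0.042, 0.999, -0.0, 0.001]
force: [-0.1, -0.8, -0.1]
finger_gap: 0.087
grasp_force: 0.0
```

Call:
apply_moves(steps=[[[0,0,0],[0,0,0]],[[0,0,0],[0,0,0]],[[0,0,0],[0,0,0]],[[0,0,0],[0,0,0]],[[0,0,0],[0,0,0]],[[0,0,0.4],[0,0,0]],[[0,0,0.6],[0,0,0]],[[0,0,0],[0,0,0]]], claw=0, force=45)

```text
t: 20.25
position: [0.5119, -0.2512, 0.0812]
tcp_rot: [0.042, 0.999, -0.001, 0.002]
force: [0.4, 0.3, -4.3]
finger_gap: 0.0417
grasp_force: 45.0
```

Call:
apply_moves(steps=[[[0,0,1],[0,0,0]],[[0,0,1],[0,0,0]],[[0,0,1],[0,0,0]],[[0,0.4,0.8],[0,0,0]],[[0,0.8,0],[0,0,0]],[[-0.02,1,0],[0,0,0]],[[-0.02,1,0],[0,0,0]],[[-0.02,1,0],[0,0,0]],[[-0.02,1,0],[0,0,0]],[[-0.02,1,0],[0,0,0]],[[0,1,0],[0,0,0]],[[0,1,0],[0,0,0]]])

```text
t: 21.75
position: [0.5048, 0.1607, 0.268]
tcp_rot: [0.042, 0.999, -0.001, -0.002]
force: [1.1, -0.2, -3.7]
finger_gap: 0.0414
grasp_force: 45.0
```

Call:
apply_moves(steps=[[[0,1,0],[0,0,0]],[[0,1,0],[0,0,0]],[[0,1,0],[0,0,0]],[[0,1,0],[0,0,0]],[[0,0,-1],[0,0,0]],[[0,0,-1],[0,0,0]],[[0,0,-1],[0,0,0]],[[0,0,0],[0,0,0]],[[0,0,0],[0,0,0]]])

```text
t: 22.88
position: [0.5067, 0.3598, 0.1208]
tcp_rot: [0.042, 0.999, 0.001, 0.001]
force: [0.0, 0.6, -3.4]
finger_gap: 0.0415
grasp_force: 45.0
```

Call:
apply_moves(steps=[[[0,0,-0.7],[0,0,0]],[[0,0,-0.6],[0,0,0]],[[0,0,-0.3],[0,0,0]],[[0,0,-0.16],[0,0,0]],[[0,0,-0.03],[0,0,0]],[[0,0,0],[0,0,0]]])

```text
t: 23.62
position: [0.5071, 0.3602, 0.0335]
tcp_rot: [0.042, 0.999, 0.001, 0.001]
force: [-2.3, -2.3, 5.4]
finger_gap: 0.0416
grasp_force: 45.0
```

Call:
apply_moves(steps=[[[0,0,0],[0,0,0]],[[0,0,0],[0,0,0]],[[0,0,0],[0,0,0]],[[0,0,0.4],[0,0,0]],[[0,0,1],[0,0,0]],[[0,0,1],[0,0,0]],[[0,0,1],[0,0,0]],[[0,0,1],[0,0,0]],[[0,-1,0.6],[0,0,0]],[[0,-1,0],[0,0,0]]], claw=1)

```text
t: 24.88
position: [0.5073, 0.2591, 0.2851]
tcp_rot: [0.042, 0.999, 0.002, 0.003]
force: [0.3, -0.9, -0.7]
finger_gap: 0.0871
grasp_force: 0.0
```

Run:
```python
from h import *
from scipy.optimize import least_squares
p=get_image('wrist');q=get_image('top');s=get_image('scene')
for n,z in(('w',p),('t',q),('s',s)):
    W=world(z);P=W[np.all((W>[.38,-.04,.115])&(W<[.49,.07,.16]),-1)]
    if len(P)<20: print(n,len(P));continue
    r=least_squares(lambda c:np.linalg.norm(P-c,axis=1)-.018,[.435,.016,.13],loss='soft_l1',f_scale=.002);print(n,len(P),r.x.round(4))
    P=W[np.all((W>[.36,-.07,.038])&(W<[.53,.11,.052]),-1)];r=cv2.minAreaRect((P[:,:2]*1000).astype(np.float32));print(' console',r)
    find(z,['nipple','tee','stick_knob'])
cv2.imwrite('pics/g.png',np.vstack([p['image'][:330],q['image'][130:300]]))
```

```text
w 1635 [0.4343 0.0144 0.1309]
 console ((442.7453308105469, 20.369136810302734), (108.82498168945312, 90.98504638671875), 28.046566009521484)
nipple 0.97 [0.505 0.359 0.039]
tee 0.96 [0.492 0.237 0.045]
tee 0.18 [0.506 0.356 0.042]
stick_knob 0.97 [0.434 0.02  0.139]
t 202 [0.433  0.016  0.1297]
 console ((441.6309509277344, 20.748950958251953), (110.23527526855469, 90.26815795898438), 28.259979248046875)
nipple 0.63 [0.493 0.353 0.041]
tee 0.62 [0.486 0.229 0.048]
stick_knob 0.56 [0.436 0.017 0.139]
s 159 [0.436  0.0156 0.1281]
 console ((445.9447326660156, 19.884387969970703), (112.20903015136719, 89.75493621826172), 28.090410232543945)
nipple 0.61 [0.518 0.352 0.044]
nipple 0.33 [0.461 0.024 0.044]
tee 0.64 [ 0.644 -0.323  0.183]
tee 0.59 [0.51  0.233 0.046]
stick_knob 0.68 [0.445 0.022 0.131]
stick_knob 0.43 [0.518 0.314 0.017]
```

View pics/g.png

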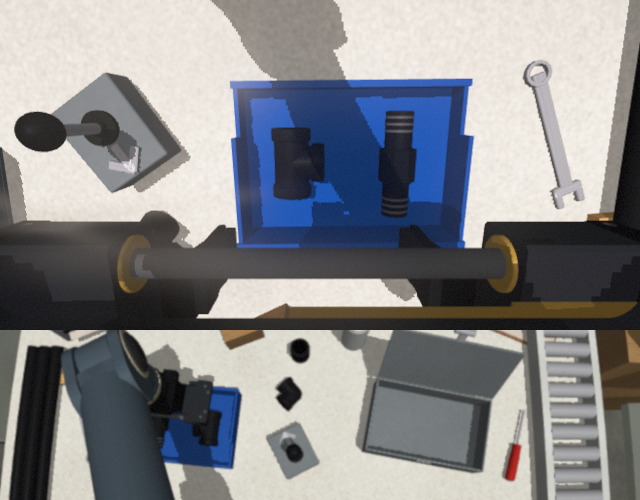

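Both fittings lie flat and apart in the bin, the tee at (292,162) and the nipple at (397,163). The lid is open and the chest is empty. The knob is at (0.4345, 0.015, 0.130), so I go above it.

Call:
apply_moves(steps=[[[-0.29,-0.98,0],[0,0,0.0915]],[[-0.29,-0.98,0],[0,0,0.0915]],[[-0.29,-0.98,0],[0,0,0.0915]],[[-0.29,-0.98,0],[0,0,0.0915]],[[-0.29,-0.98,0],[0,0,0]],[[0,0,0],[0,0,0]],[[0,0,-0.8],[0,0,0]],[[0,0,0],[0,0,0]],[[0,0,0],[0,0,0]]])

```text
t: 26.6
position: [0.4342, 0.0151, 0.2414]
tcp_rot: [-0.243, 0.97, -0.0, 0.0]
force: [-0.0, -0.1, 0.5]
finger_gap: 0.0872
grasp_force: 0.0
```

Call:
apply_moves(steps=[[[0,0,-0.8],[0,0,0]],[[0,0,-0.8],[0,0,0]],[[0,0,-0.4],[0,0,0]],[[0,0,-0.18],[0,0,0]],[[0,0,0],[0,0,0]]])

```text
t: 27.22
position: [0.4342, 0.0147, 0.1321]
tcp_rot: [-0.243, 0.97, 0.0, 0.0]
force: [0.1, -0.5, -0.2]
finger_gap: 0.0867
grasp_force: 0.0
```

Call:
apply_moves(steps=[[[0,0,0],[0,0,0]],[[0,0,0],[0,0,0]],[[0,0,0],[0,0,0]],[[0,0,0],[0,0,0]],[[0,0,0],[0,0,0]],[[0,0,0],[0,0,0]]], claw=0, force=12)

```text
t: 27.98
position: [0.4334, 0.0144, 0.1316]
tcp_rot: [-0.243, 0.97, 0.0, -0.0]
force: [-1.1, 0.3, 0.6]
finger_gap: 0.0352
grasp_force: 12.6
```

Call:
apply_moves(steps=[[[0.138,0.074,-0.007],[0,0,0]],[[0.138,0.073,-0.022],[0,0,0]],[[0.135,0.072,-0.036],[0,0,0]],[[0.131,0.07,-0.05],[0,0,0]],[[0,0,0],[0,0,0]],[[0,0,0],[0,0,0]]], force=20)

```text
t: 28.72
position: [0.4603, 0.0287, 0.1258]
tcp_rot: [-0.243, 0.97, 0.0, -0.0]
force: [-2.7, -1.3, 4.3]
finger_gap: 0.0347
grasp_force: 20.0
```

Run:
```python
from h import *
from scipy.optimize import least_squares
for n in('top','scene'):
    W=world(get_image(n));P=W[np.all((W>[.42,-.04,.02])&(W<[.5,.07,.11]),-1)]
    find(get_image(n),['stick_knob'])
print(state()['force'],state()['torque'],state()['position'])
cv2.imwrite('pics/i.png',cv2.resize(get_image('scene')['image'][120:240,270:420],(750,600)))
```

```text
stick_knob 0.58 [ 0.579 -0.323  0.055]
stick_knob 0.49 [0.47  0.032 0.132]
[-3.22536929 -0.47705658  3.23521595] [-0.22226617  0.77131264 -0.01613843] [0.46027235 0.02871149 0.12579333]
```

View pics/i.png

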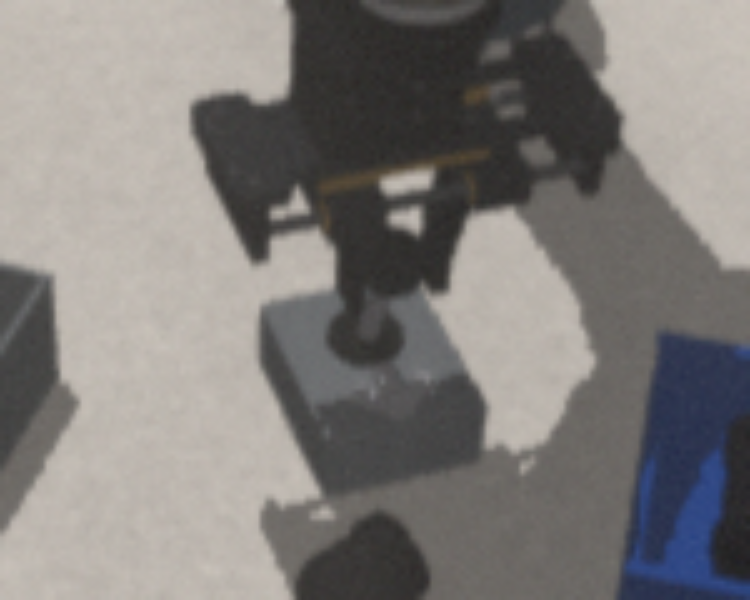

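The knob sits between the fingers at (400,265), tilted along the arrow. The 3.3 N reaction matches about 0.35 rad. I hold it over a second more, then ease it most of the way back and release.

Call:
apply_moves(steps=[[[0,0,0],[0,0,0]],[[0,0,0],[0,0,0]],[[0,0,0],[0,0,0]],[[0,0,0],[0,0,0]],[[0,0,0],[0,0,0]],[[0,0,0],[0,0,0]],[[0,0,0],[0,0,0]],[[0,0,0],[0,0,0]],[[0,0,0],[0,0,0]],[[0,0,0],[0,0,0]],[[0,0,0],[0,0,0]],[[0,0,0],[0,0,0]]])

```text
t: 30.58
position: [0.4605, 0.0288, 0.1258]
tcp_rot: [-0.243, 0.97, 0.0, -0.0]
force: [-2.8, -2.1, 2.5]
finger_gap: 0.0348
grasp_force: 20.0
```

Call:
apply_moves(steps=[[[-0.131,-0.07,0.05],[0,0,0]],[[-0.135,-0.072,0.036],[0,0,0]],[[-0.138,-0.073,0.022],[0,0,0]],[[0,0,0],[0,0,0]]])

```text
t: 31.08
position: [0.44, 0.0179, 0.1312]
tcp_rot: [-0.242, 0.97, 0.0, 0.0]
force: [-0.2, 0.6, -4.8]
finger_gap: 0.0346
grasp_force: 20.0
```

Call:
apply_moves(steps=[[[0,0,0],[0,0,0]],[[0,0,0],[0,0,0]],[[0,0,0],[0,0,0]],[[0,0,0],[0,0,0]],[[0,0,0.4],[0,0,0]],[[0,0,1],[0,0,0]],[[0,0,1],[0,0,0]],[[0,0,1],[0,0,0]],[[0,0,0],[0,0,0]],[[0,0,0],[0,0,0]]], claw=1)

```text
t: 32.33
position: [0.4398, 0.018, 0.3006]
tcp_rot: [-0.243, 0.97, 0.0, -0.001]
force: [0.3, -0.2, -0.3]
finger_gap: 0.087
grasp_force: 0.0
```

Run:
```python
from h import *
q=get_image('top');s=get_image('scene')
find(q,['lid','tee','nipple','coupling','elbow']);find(s,['stick_knob','lid','tee','nipple'])
i=np.vstack([q['image'][90:300],s['image'][90:300]]);cv2.imwrite('pics/j.png',i)
```

```text
lid 0.93 [ 0.639 -0.327  0.17 ]
tee 0.96 [0.492 0.231 0.048]
tee 0.48 [0.505 0.358 0.042]
nipple 0.57 [0.506 0.361 0.042]
coupling 0.56 [0.689 0.007 0.06 ]
elbow 0.72 [0.51  0.311 0.006]
elbow 0.54 [0.612 0.04  0.047]
stick_knob 0.8 [0.442 0.017 0.135]
lid 0.82 [ 0.645 -0.323  0.181]
tee 0.6 [0.509 0.229 0.047]
tee 0.19 [0.606 0.04  0.036]
nipple 0.73 [0.519 0.353 0.042]
```

View pics/j.png

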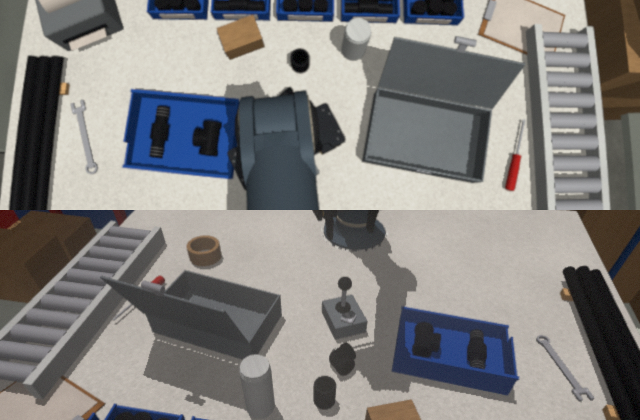

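The lid is open, both fittings are in the bin at (160,130) and (207,137), the stick is upright at (345,285), and the spares are untouched.

```bash
python3 -c "
from rig import *
print(hand_in())"
```

```text
the job is handed in; nothing more can be done
None
```

The job is handed in at about 33 s of the 72 s allowed: the lid stays open, the tee and nipple lie side by side on the bin floor, the call stick was tilted along the arrow for over a second and is upright again, and the spares were not touched; `hand_in()` returned no verdict.

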